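Shut and bolt the lid of the light-tight sample chamber

ROBOT

A 6-joint arm with a two-finger parallel gripper is mounted at the origin on the work surface. World frame = base frame: x ahead of the robot, y to its left, z up, the work surface at z = 0. Lengths are in m, angles in degrees, forces in N, time in s.
With the tool pointing down it reaches from about 0.4 to 0.825 m from the base axis. Payload 7 kg.
Tool frame: the origin (TCP) lies at the very end of the fingers, on their centre line; the grasp point (between the pads) lies 19 mm behind it (ctrl.grip_point_offset is the distance from the TCP to the grasp point, in m); x points along the fingers, z is the direction in which the jaws open and shut, and the axes are right-handed (so a half turn about x gives the same grasp; the last joint's range is limited). The gripper opens to 88 mm and grips with 3 to 60 N. Pads are 19 mm wide; open, the fingers measure 130 mm over their backs; the gripper's body (78 mm by 193 mm) begins 47 mm behind the grasp point.
Start: joints at [87.955, 20.546, 0.682, 0, -70.136, -16.507], TCP at [0.215, 0.64, 0.227] pointing down, gripper open.
Joint ranges: [-176.03, 176.03], [-82.01, 121.73], [-58.28, 71.71], [-173.87, 95.51], [-174.79, -0.11], [-173.66, 173.66]. Speed limits (degrees/s): [136.94, 136.94, 172.46, 180, 180, 180].

INTERFACE

Orientations are given as [roll, pitch, yaw] about the fixed x, y, z axes, in that order (R = Rz(yaw) Ry(pitch) Rx(roll)).
In Python, from plant import get_obs, snapshot, calibration, close_job, ctrl gives the robot as it stands.
- The arm moves only by the tool move_arm, never from a script. Its argument "commands" is a list that holds one entry, the list of rows, each a list of 4 numbers: the shift along the tool's x, y, z in cm, then the turn about the tool's x in rad. In form: [[[dx, dy, dz, spin], ...]]. A call has 1 to 8 rows; each row shifts and turns the commanded pose from where the row before left it, along the tool's axes as they then stand; what a row does not reach is not made up. A row lasts 1/10 s, in which the tool goes at most 50 mm and 8.59 degrees, less where a joint would pass 70% of its speed; a pose out of reach is approached as far as the arm can. A call with a gripper value outside its range is refused whole. "jaw" is the finger opening in cm, from 0 to 8.76, set as the call begins (left out, the last holds). The fingers move at their own pace and stop on an object; the grip force is fixed at half the most. Time passes only in rows, so rows that do not move let the fingers close. It gives the time, the measured TCP pose, the force and the opening at its end, in the units of the state.
- get_obs(): the state, without advancing time (a new reading comes with each control period).
- snapshot(name): name is "scene" or "side" or "wrist"; returns (picture, depth): 400x640x3 uint8, red, green, blue; 400x640 float32, m along the optical axis (not along the pixel's ray), 0 where there is no reading.
- calibration(name): a dict with "mtx" (3x3 intrinsics, pixels), "k1" (the pictures are not rectified: a ray, as slopes to the right and down, at radius r is drawn at 1 + k1 r^2 times it, then the intrinsics apply), "T" (4x4, takes a point from camera to world coordinates); the wrist camera has in their place "tool_from_camera" (4x4, takes a point from camera to tool coordinates, whose origin is the TCP and whose axes are the tool frame's). Camera axes: x right, y up, looking along -z (the intrinsics and any distortion apply to the point x, -y, -z); pixel columns grow to the right and rows downward; lengths in m; the calibration is good to about 2 mm. A picture is of the moment at which its call begins: read the wrist's pose just before it. calibration takes no time and is no camera call.
- close_job(): hands the job in, once; it reports no verdict.
The state is a dict: "clock": time; "joint_pos": joint angles; "qvel": joint speeds; "tau": joint torques, N m; "tool_pos": TCP position; "orientation": TCP orientation; "force": force on the tool from outside, world axes, zero at the start; "moment": the same for the moment, N m; "opening": finger opening in m.
Only numpy, scipy, OpenCV 4.12 (cv2) and the standard library are available. Lean on these libraries where they do the work, as an engineer would, in place of code of your own. Each camera call takes 0.05 s, during which the arm holds its last target. There are 200 camera calls.

TASK

Close the lid of the sample chamber by pressing its raised edge down with the fingertips, then bolt it: push the ball handle along its slot until the bolt has gone right through the lug on the lid, and push the handle over sideways, away from the lid, to the very end of the short leg of the slot so that the bolt cannot slide back. Do not raise the lid any further, and leave the bottle, the box and the beaker standing where they are.

Things in the scene. Friction and masses are not known exactly. Their poses are not given: they have to be found in the camera images.
- chamber: Fixed cream steel box on a slate-blue plinth, 240 mm (its x) by 320 (y), top deck at z = 130 mm. Origin: centre of its underside on the bench, z up. The lidded well spans y -80 to +160 mm; the deck strip from y -160 to -80 mm carries the steel barrel bolt, its axis along x at y = -120, z = 147 mm. A detector tube sticks out 55 mm low down on the +x face.
- slot_corner (a point): Corner of the L-shaped slot: on top of the bolt's barrel at chamber (-20, -120, 161) mm. The barrel is a tube of 28 mm outside diameter from chamber x -92 to +12 mm. The slot is 10 mm wide; its long leg runs straight along the top from chamber x -75 to this corner, its short leg goes from here round the barrel towards chamber -y by 60 degrees.
- lug_hole (a point): Centre of the bolt hole in the steel lug on the lid's free edge (moves with the lid); hole 21 mm, lug 12 mm thick along chamber x. With the lid shut it stands in the gap between the barrel and a 30 mm square receiver block (chamber x 44 to 68 mm), hole at chamber (32, -120, 147) mm, lug top at z = 165 mm.
- lid_edge (a point): A point to press on the lid's top face, moving with the lid: 40 mm in from the free (-y) edge, 60 mm towards chamber +x from the lid's middle. The lid is a cream pan 240 x 240 x 22 mm, 1.2 kg, hinged on a line along chamber x at y = 160, z = 130 mm; the free edge rises at -y. Shut, its top is at z = 152 mm and this point at chamber (60, -40, 152) mm.
- lid (a joint): Lid angle in rad: 0 shut, growing as it opens. A friction hinge holds it wherever it is left; pressing down near the free edge with about 5 to 8 N shuts it.
- knob (a point): Centre of the black ball knob, 20 mm across, on the handle: a steel pin of 8 mm diameter standing out of the barrel through the slot; the ball's centre is 46 mm from the bolt's axis. With the handle upright it is at chamber y = -120, z = 193 mm, and x = -70 mm with the bolt fully drawn back, -20 mm with it home.
- bolt (a joint): How far the bolt is pushed towards chamber +x, in m: 0 fully drawn back, 0.050 fully home, with the handle at the slot's corner and the bolt through the lug into the receiver. It starts at 0 to 0.015. About 3 N to move; stays where it is left; passes the lug only if the lid is shut first (pushed beyond 0.022 too early, it blocks the lug from coming down).
- handle (a joint): Handle angle about the bolt's axis in rad: 0 upright, growing as it swings over towards chamber -y (away from the lid), 1.05 at the end of the short leg. The slot lets it swing only with the bolt fully home (within 1 mm), and then keeps the bolt from sliding back. About 0.06 N m to turn; stays where it is left.
- reagent: Bystander: amber glass reagent bottle with a white cap, 56 mm across, 115 mm tall, beside the chamber on its bolt (-y) side. Origin: centre of its underside. Leave it alone.
- cuvette_box: Bystander: grey cuvette box with a clear lid, 60 x 90 x 33 mm, on the bench between the robot and the chamber. Origin: centre of its underside. Leave it alone.
- beaker: Bystander: glass beaker, 68 mm across, 85 mm tall, on the chamber's hinge (+y) side. Origin: centre of its underside. Leave it alone.

How it is judged (in metres and radians):
On the way, in this order (a step that is already met when the one before it is completed fails the run):
1. the lid is shut, with the bolt still drawn back (value of joint lid below 0.03 rad and value of joint bolt below 0.03 m), for 0.1 s.
2. the bolt is pushed through the lug (value of joint bolt above 0.045 m).
At the end, for the whole second after the job is handed in: The lid is shut (under 0.03 rad, 7 mm at its edge), the bolt is home through the lug (over 45 of 50 mm), the handle is swung to the end of the short leg (over 0.88 of 1.05 rad), and all is at rest (value of joint lid below 0.03 rad and value of joint bolt above 0.045 m and value of joint handle above 0.88 rad and velocity of joint handle between -0.05 and 0.05 rad/s and velocity of joint bolt between -0.005 and 0.005 m/s); the robot touches nothing.
It fails at once if the lid is lifted wider open than it stood (value of joint lid above 0.38 rad).
It fails at once if the reagent bottle is moved, lifted or tipped (distance of reagent from where it was at the start of the episode above 0.02 m or angle between reagent's own z axis and vertical above 0.25 rad).
It fails at once if the cuvette box is moved or lifted (distance of cuvette_box from where it was at the start of the episode above 0.02 m).
It fails at once if the beaker is moved, lifted or tipped (distance of beaker from where it was at the start of the episode above 0.02 m or angle between beaker's own z axis and vertical above 0.25 rad).
It also fails if it takes over 48 s, if anything falls off the work surface, if the arm or the gripper's body presses on something with over 40 N, if the wrist force passes 120 N, or if a joint passes its speed limit or range.

## Working session

There is one attempt and no reset: what is moved stays moved. The work goes in short steps, Python scripts to look and compute and a tool call to move; the robot and the scene stay as the last step left them, time stands still between calls to the robot, and variables do not carry over. Pictures are saved under pics/ and viewed, about 8 in all and at most 12, crops included, and the job is handed in when it is done.

Besides the shell and the picture viewer there is one more tool, called after "Call:" as name(argument=value, ...), one argument or row to a line, values as JSON. move_arm: Moves the arm, as the interface text tells. Its arguments: {"type":"object","properties":{"commands":{"type":"array"},"jaw":{"type":"number"}},"required":["commands"]}

```bash
mkdir -p pics; cat > h.py <<'E'
import numpy as np, cv2
from plant import get_obs, snapshot, calibration, close_job, ctrl
from scipy.spatial.transform import Rotation as R
def toolT(o):
    T=np.eye(4);T[:3,:3]=R.from_euler('xyz',o['orientation'],degrees=True).as_matrix();T[:3,3]=o['tool_pos'];return T
def save(name,fn):
    o=get_obs();p,d=snapshot(name);c=calibration(name)
    T=c['T'] if 'T' in c else toolT(o)@c['tool_from_camera']
    cv2.imwrite(f'pics/{fn}.png',p[:,:,::-1]);np.savez(f'{fn}.npz',p=p,d=d,T=T,mtx=c['mtx'],k1=c['k1']);return p,d
def ray(z,u,v):
    m=z['mtx'];dd=np.array([(u-m[0,2])/m[0,0],(v-m[1,2])/m[1,1]]);s=dd.copy()
    for _ in range(20): s=dd/(1+float(z['k1'])*(s@s))
    return s
def pt(fn,u,v,depth=None):
    z=np.load(fn+'.npz');s=ray(z,u,v);d=z['d'][int(round(v)),int(round(u))] if depth is None else depth
    return (z['T']@np.array([s[0]*d,-s[1]*d,-d,1]))[:3]
def cloud(fn):
    z=np.load(fn+'.npz');m=z['mtx'];vv,uu=np.mgrid[:400,:640]
    X=(uu-m[0,2])/m[0,0];Y=(vv-m[1,2])/m[1,1];a,b=X,Y
    for _ in range(20):
        f=1+float(z['k1'])*(a*a+b*b);a,b=X/f,Y/f
    d=z['d'];P=np.stack([a*d,-b*d,-d,np.ones_like(d)],-1)@z['T'].T
    P=P[...,:3];P[d==0]=np.nan;return P
E
python3 - <<'E'
from h import *
print(get_obs())
a,_=save('scene','s1');b,_=save('side','d1');
cv2.imwrite('pics/both.png',np.vstack([a,b])[:,:,::-1][:, :, :].copy() if 0 else cv2.resize(np.vstack([a,b])[:,:,::-1],(480,600)))
for n in ('scene','side'):print(n,calibration(n)['T'].round(3).tolist())
E
```

```text
{'clock': 0.0, 'joint_pos': array([ 8.79534269e+01,  2.05924605e+01,  6.31475389e-01, -1.90013506e-02,
       -7.01345856e+01, -1.65066300e+01]), 'qvel': array([ 0.06337782,  0.05760592,  0.07953202, -0.03686685, -0.07542176,
        0.12134147]), 'tau': array([-3.04603818e-04, -5.82714272e+01,  2.93052453e+01,  6.99722573e+00,
        6.85457155e-03, -1.72159080e-04]), 'tool_pos': array([0.21465433, 0.63943308, 0.22559717]), 'orientation': array([   5.92163303,   89.90277384, -102.63804186]), 'force': array([ 0.21956495, -0.96652642,  0.29350775]), 'moment': array([ 0.0018704 , -0.01674475,  0.01693334]), 'opening': 0.087570088902886}
scene [[-0.311, -0.785, 0.536, 1.126], [0.951, -0.259, 0.171, 0.292], [0.005, 0.563, 0.827, 1.006], [0.0, 0.0, 0.0, 1.0]]
side [[-0.973, 0.151, -0.172, 0.397], [-0.228, -0.58, 0.782, 0.909], [0.018, 0.8, 0.599, 0.765], [0.0, 0.0, 0.0, 1.0]]
```

View pics/s1.png

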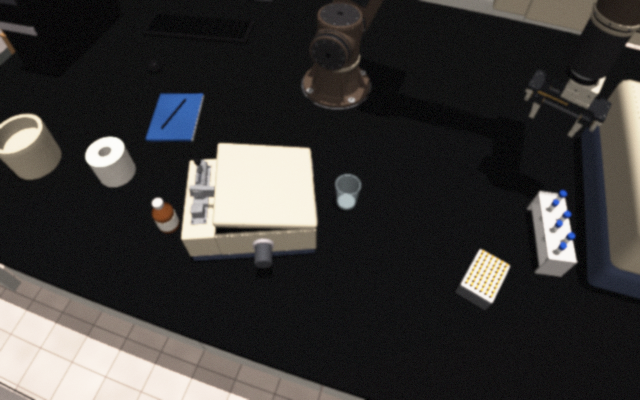

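View pics/d1.png

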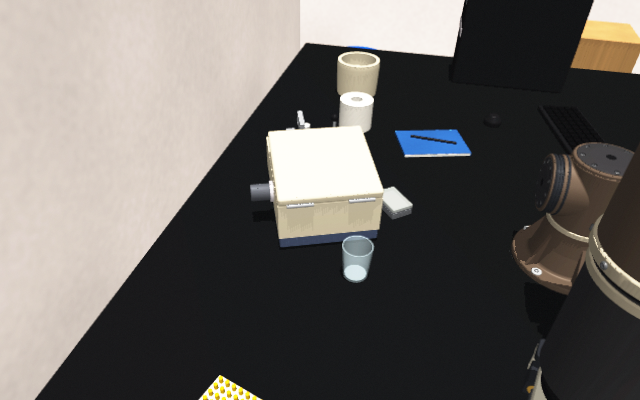

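The scene camera shows the chamber at about (185–315, 145–255). The bolt strip is at u≈200, the bottle at (165,215), the beaker at (347,190), and the arm is far off at upper right. In the side view, the hinge edge faces the camera and the cuvette box is at (396,202).

```bash
python3 - <<'E'
from h import *
P=cloud('s1')
lid=P[165:215,230:300].reshape(-1,3);lid=lid[np.isfinite(lid[:,0])]
c=np.median(lid,0);
A=np.c_[lid[:,:2],np.ones(len(lid))];k=np.ones(len(lid),bool)
for _ in range(5):
    w=np.linalg.lstsq(A[k],lid[k,2],rcond=None)[0];r=lid[:,2]-A@w;k=abs(r)<.005
print('lid plane',w,'grad dir(deg)',np.degrees(np.arctan2(w[1],w[0])),'tilt',np.arctan(np.hypot(*w[:2])),r.std())
p=np.load('s1.npz')['p'];x0,y0,x1,y1=145,135,330,275
cv2.imwrite('pics/c1.png',cv2.resize(p[y0:y1,x0:x1],None,fx=4.3,fy=4.3,interpolation=cv2.INTER_CUBIC)[:,:,::-1])
E
```

```text
lid plane [ 0.06837709 -0.16301804  0.12920553] grad dir(deg) -67.2446339629885 tilt 0.1749698888300385 0.0015258735544041566
```

View pics/c1.png

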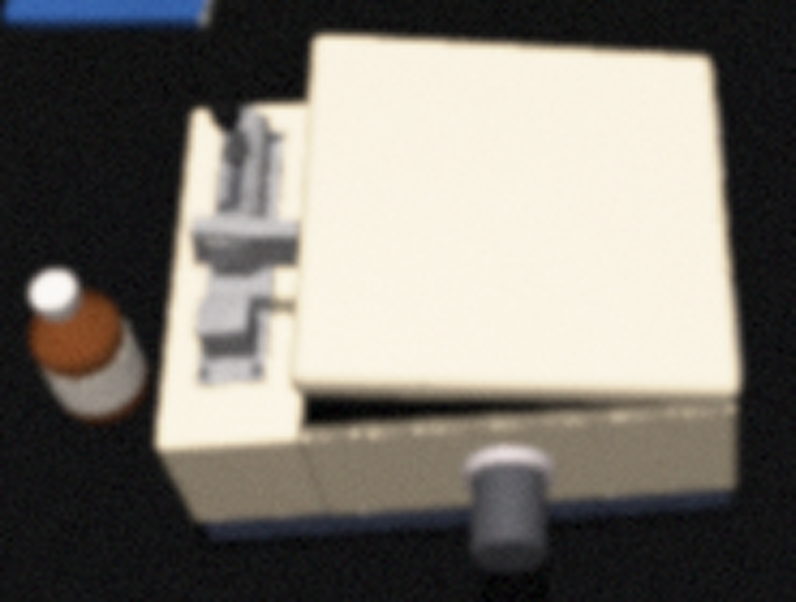

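Crop: deck corners at crop (190,108) and (157,447), and the box's +x/hinge top corner near (735,408). The lug is at about (245,240), the receiver at (235,320), and the black knob blends into the bench near (225,125).

```bash
python3 - <<'E'
from h import *
from scipy.optimize import least_squares
z=np.load('s1.npz');C=z['T'][:3,3]
def hit(u,v,h):
    s=ray(z,u,v);d=z['T'][:3,:3]@np.array([s[0],-s[1],-1]);return C+d*(h-C[2])/d[2]
px=lambda a,b:(145+a/4.3-.4,135+b/4.3-.4)
A=hit(*px(190,108),.13);B=hit(*px(157,447),.13);D=hit(*px(735,408),.13)
print(A,B,D,np.linalg.norm(A-B),np.linalg.norm(B-D))
for u,v in (A-B)[:2],(D-B)[:2]:print(np.degrees(np.arctan2(v,u)))
loc=np.array([[-.12,-.16],[.12,-.16],[.12,.16]]);W=np.array([A,B,D])[:,:2]
f=lambda q:(loc@np.array([[np.cos(q[2]),np.sin(q[2])],[-np.sin(q[2]),np.cos(q[2])]])+q[:2]-W).ravel()
s=least_squares(f,[.6,.1,.4]);print(s.x,np.degrees(s.x[2]),s.fun*1e3)
P=cloud('s1');q=s.x
c,sn=np.cos(q[2]),np.sin(q[2]);X=(P[...,:2]-q[:2])@np.array([[c,-sn],[sn,c]])
# side-view too
for n in('s1','d1'):
    P=cloud(n);X=(P[...,:2]-q[:2])@np.array([[c,-sn],[sn,c]]);zz=P[...,2]
    m=(abs(zz-.13)<.012)&(abs(X[...,0])<.2)&(abs(X[...,1]+.12)<.07);
    print(n,'deck z',np.nanmedian(zz[m]),'X rng',np.nanpercentile(X[m],[1,99],axis=0) if m.any() else 0)
    m=(zz>.16)&(abs(X[...,0])<.15)&(abs(X[...,1]+.12)<.04)
    print('tall',[ (X[i].round(3).tolist(),round(float(zz[i]),3)) for i in zip(*np.where(m))][:60:4])
print('cap',hit(158,203,.115),'beaker',pt('s1',347,185),'box',pt('d1',396,200))
E
```

```text
[ 0.55313617 -0.25090314  0.13      ] [ 0.77272714 -0.15562855  0.13      ] [0.64955786 0.13697269 0.13      ] 0.23936883893725464 0.3174683610140662
-156.5452818125615
112.82845718924914
[ 0.60082503 -0.05637057  0.40111209] 22.982030089418313 [-0.3156327   0.37910203  1.04396154 -1.18930517 -0.72832885  0.81020314]
s1 deck z 0.1293390479373286 X rng [[-0.11364193 -0.15852417]
 [ 0.11961116 -0.05736638]]
tall [([-0.064, -0.121], 0.201), ([-0.058, -0.12], 0.204), ([-0.058, -0.125], 0.201), ([-0.059, -0.113], 0.199), ([-0.053, -0.119], 0.203), ([-0.06, -0.112], 0.193), ([-0.054, -0.123], 0.198), ([-0.054, -0.113], 0.197), ([-0.053, -0.123], 0.196), ([-0.052, -0.114], 0.195), ([-0.049, -0.121], 0.196), ([-0.076, -0.12], 0.162), ([-0.051, -0.117], 0.189), ([-0.054, -0.119], 0.182), ([-0.057, -0.121], 0.173)]
d1 deck z 0.12902024087357528 X rng [[ 0.11539039 -0.15455402]
 [ 0.12041934 -0.05145419]]
tall [([0.037, -0.126], 0.215), ([0.026, -0.128], 0.214), ([0.03, -0.121], 0.215), ([0.033, -0.115], 0.215), ([0.036, -0.113], 0.214), ([-0.058, -0.123], 0.202), ([0.037, -0.107], 0.214), ([0.026, -0.113], 0.21), ([-0.062, -0.118], 0.202), ([0.035, -0.102], 0.213), ([-0.052, -0.119], 0.199), ([-0.062, -0.117], 0.199), ([0.038, -0.101], 0.211), ([0.028, -0.101], 0.211), ([-0.059, -0.114], 0.198)]
cap [ 0.69433378 -0.26887008  0.115     ] beaker [0.44106623 0.16084159 0.04570953] box [ 0.40012084 -0.08768336  0.03263751]
```

The pose is consistent: sides measure 239 and 317 mm against 240 and 320, deck z is 0.129, and the lug top at 0.215 matches the lid tilt of 0.175 rad. The knob is at chamber x≈-58, so the bolt is at about 12 mm. Next I work out the tool-frame moves to the press point.

```bash
cat >> h.py <<'E'
Q=np.array([.6008,-.0564]);YAW=np.radians(22.98)
def ch(x,y,z): # chamber mm -> world m
    c,s=np.cos(YAW),np.sin(YAW);return np.array([Q[0]+(x*c-y*s)/1e3,Q[1]+(x*s+y*c)/1e3,z/1e3])
def chinv(w):
    c,s=np.cos(YAW),np.sin(YAW);d=(w[:2]-Q)*1e3;return np.array([c*d[0]+s*d[1],-s*d[0]+c*d[1],w[2]*1e3])
def state():
    o=get_obs();T=toolT(o);Rm=T[:3,:3];cx=np.array([np.cos(YAW),np.sin(YAW),0])
    print('t',round(o['clock'],2),'chTCP',chinv(o['tool_pos']).round(1),'F',o['force'].round(1),'open',round(o['opening'],4),'J',o['joint_pos'].round(1))
    cy=np.array([-cx[1],cx[0],0]);print('chamber axes in tool: x',(Rm.T@cx).round(3),'y',(Rm.T@cy).round(3),'z',Rm[2].round(3));return T
def shift(T,x,y,z): print('cm in tool',x,y,z,((T[:3,:3].T@(ch(x,y,z)-T[:3,3]))*100).round(2))
E
python3 - <<'E'
from h import *
T=state();shift(T,60,-40,230)
a=T[:3,2];print('tool z in world deg',np.degrees(np.arctan2(a[1],a[0])),'tool y',np.degrees(np.arctan2(T[1,1],T[0,1])))
E
```

```text
t 0.1 chTCP [-83.8 791.4 225.7] F [-0.6  0.4 -0.2] open 0.0878 J [ 88.   20.6   0.6  -0.  -70.1 -16.5]
chamber axes in tool: x [-0.001  0.749 -0.663] y [-0.001 -0.663 -0.749] z [-1.     0.     0.002]
cm in tool 60 -40 230 [-0.34 65.9  52.7 ]
tool z in world deg -108.55828657914282 tool y -18.55827155729087
```

Call:
move_arm(
  commands=[
    [[-0.3,0,0,0.14],[-0.3,0,0,0.14],[0,0,0,0.14],[0,0,0,0.14],[0,0,0,0.14],[0,0,0,0.14],[0,0,0,0.005]],
  ],
  jaw=0,
)

```text
clock: 0.8
tool_pos: [0.2147, 0.6396, 0.232]
orientation: [53.1, 89.9, -104.0]
force: [0.1, -0.6, -0.5]
opening: 0.0371
```

```bash
python3 -c "
from h import *
T=state();shift(T,60,-40,230)"
```

```text
t 0.8 chTCP [-83.7 791.5 232. ] F [ 0.1 -0.6 -0.5] open 0.0371 J [ 88.   20.4   1.2  -0.  -70.8 -65.1]
chamber axes in tool: x [-0.001 -0.001 -1.   ] y [-0.001 -1.     0.001] z [-1.     0.001  0.001]
cm in tool 60 -40 230 [  0.26  83.13 -14.49]
```

Call:
move_arm(
  commands=[
    [[0,4,-0.7,0],[0,4.5,-0.8,0],[0,4.5,-0.8,0],[0,4.5,-0.8,0],[0,4.5,-0.8,0],[0,4.5,-0.8,0],[0,4.5,-0.8,0],[0,4.5,-0.8,0]],
  ],
)

```text
clock: 1.6
tool_pos: [0.4122, 0.3361, 0.2327]
orientation: [-141.2, 90.0, 62.1]
force: [0.7, 0.2, -0.1]
opening: 0.0007
```

Call:
move_arm(
  commands=[
    [[0,4.5,-0.8,0],[0,4.5,-0.8,0],[0,4.5,-0.8,0],[0,4.5,-0.8,0],[0,4.5,-0.8,0],[0,4.5,-0.8,0],[0,4,-0.7,0],[0,3,-0.6,0]],
  ],
)

```text
clock: 2.4
tool_pos: [0.6016, 0.0465, 0.2323]
orientation: [4.8, 90.0, -151.9]
force: [0.3, 0.8, -0.8]
opening: 0.0003
```

```bash
python3 -c "
from h import *
T=state();shift(T,60,-40,200);save('wrist','w1')"
```

```text
t 2.4 chTCP [ 40.9  94.4 232.3] F [ 0.3  0.8 -0.8] open 0.0003 J [ 23.   13.7  -8.2   0.  -68.1   0.3]
chamber axes in tool: x [-0.     0.004 -1.   ] y [-0.    -1.    -0.004] z [-1.  0.  0.]
cm in tool 60 -40 200 [ 3.23 13.45 -1.85]
```

View pics/w1.png

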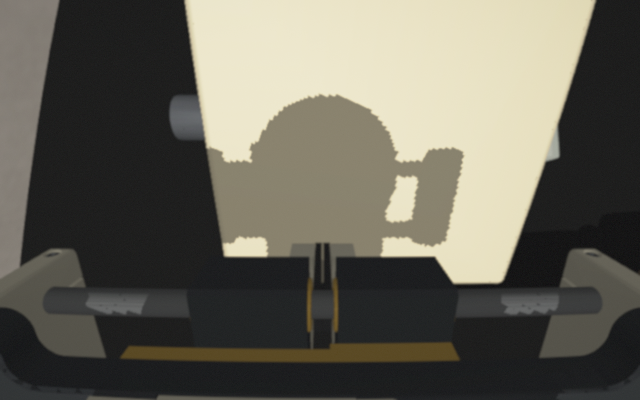

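The wrist view shows the lid filling the centre, the detector tube at left (185,118) so chamber +x is left, and the closed fingers at the bottom. All of it fits the pose. I go to the press point and then down.

Call:
move_arm(
  commands=[
    [[0,4,-0.5,0],[0,4,-0.6,0],[0,3.5,-0.5,0],[0,2,-0.3,0],[1.5,0,0,0],[1,0,0,0],[0.7,0,0,0],[0,0,0,0]],
  ],
)

```text
clock: 3.25
tool_pos: [0.6703, -0.0673, 0.1993]
orientation: [-20.6, 89.9, -177.5]
force: [-0.8, 0.7, -0.5]
opening: 0.0003
```

```bash
python3 -c "
from h import *
T=state();shift(T,60,-40,152)"
```

```text
t 3.25 chTCP [ 59.7 -37.2 199.3] F [-0.8  0.7 -0.5] open 0.0003 J [ 10.8  21.4  -1.6  -0.  -67.1  12.3]
chamber axes in tool: x [-0.002  0.003 -1.   ] y [ 0.001 -1.    -0.003] z [-1.    -0.001  0.002]
cm in tool 60 -40 152 [ 4.73  0.29 -0.04]
```

Call:
move_arm(
  commands=[
    [[0.7,0,0,0],[0.6,0,0,0],[0.5,0,0,0],[0.5,0,0,0],[0.5,0,0,0],[0.5,0,0,0],[0.5,0,0,0],[0.4,0,0,0]],
  ],
)

```text
clock: 4.05
tool_pos: [0.6722, -0.0685, 0.1596]
orientation: [139.9, 89.8, -17.1]
force: [1.3, -3.4, 4.7]
opening: 0.0003
```

Call:
move_arm(
  commands=[
    [[0.3,0,0,0],[0.2,0,0,0],[0.1,0,0,0],[0,0,0,0]],
  ],
)

```text
clock: 4.45
tool_pos: [0.6714, -0.0679, 0.1526]
orientation: [174.1, 90.0, 17.1]
force: [1.9, -1.8, 3.4]
opening: 0.0006
```

Call:
move_arm(
  commands=[
    [[0.1,0,0,0],[0.1,0,0,0],[0.1,0,0,0],[0,0,0,0],[0,0,0,0]],
  ],
)

```text
clock: 4.95
tool_pos: [0.6714, -0.0679, 0.1522]
orientation: [147.4, 89.9, -9.5]
force: [-2.5, -0.5, 17.4]
opening: 0.0006
```

The lid is on its stop: z has stopped at 152 mm and the force has jumped to 17 N. I rise and go behind the knob.

Call:
move_arm(
  commands=[
    [[-1,0,0,0],[-4,0,0,0],[-4,0,0,0],[0,2,4,0],[0,2,4,0],[0,2,4,0],[0,2,4,0],[0,0.3,0.8,0]],
  ],
)

```text
clock: 5.75
tool_pos: [0.5452, -0.2118, 0.239]
orientation: [-50.5, 89.8, 152.4]
force: [-0.3, 0.2, -0.1]
opening: 0.0004
```

```bash
python3 - <<'E'
from h import *
T=state();shift(T,-105,-120,180);save('scene','s2');save('side','d2')
for n in('s2','d2'):
    P=cloud(n);X=np.array([[chinv(q) for q in r] for r in P]);
    L=X[(abs(X[...,0])<100)&(X[...,1]>-60)&(X[...,1]<120)&(X[...,2]<170)&(X[...,2]>135)]
    if len(L):print(n,'lid',np.polyfit(L[:,1],L[:,2],1))
    k=X[(abs(X[...,0]+50)<40)&(abs(X[...,1]+120)<20)&(X[...,2]>182)&(X[...,2]<206)];print('knob',len(k),k.mean(0),k.min(0),k.max(0))
p=np.load('s2.npz')['p'];cv2.imwrite('pics/c2.png',cv2.resize(p[135:275,145:330],None,fx=4.3,fy=4.3,interpolation=cv2.INTER_CUBIC)[:,:,::-1])
E
```

```text
t 5.75 chTCP [-111.9 -121.4  239. ] F [-0.3  0.2 -0.1] open 0.0004 J [ -2.1  11.8  -9.8  -0.1 -68.6  25. ]
chamber axes in tool: x [-0.002 -0.002 -1.   ] y [ 0.002 -1.     0.002] z [-1.    -0.002  0.002]
cm in tool -105 -120 180 [ 5.9  -0.13 -0.7 ]
s2 lid [1.05407882e-03 1.50500177e+02]
knob 45 [ -55.81840761 -118.6072376   196.68578918] [ -65.05956629 -126.68131091  187.23909751] [ -49.97715245 -110.99702699  204.54565411]
d2 lid [5.97211386e-04 1.51873345e+02]
knob 43 [ -59.27936726 -114.63399322  195.88109571] [ -68.19648638 -124.0005578   186.02086899] [ -50.83465113 -108.43748649  204.51857952]
```

View pics/c2.png

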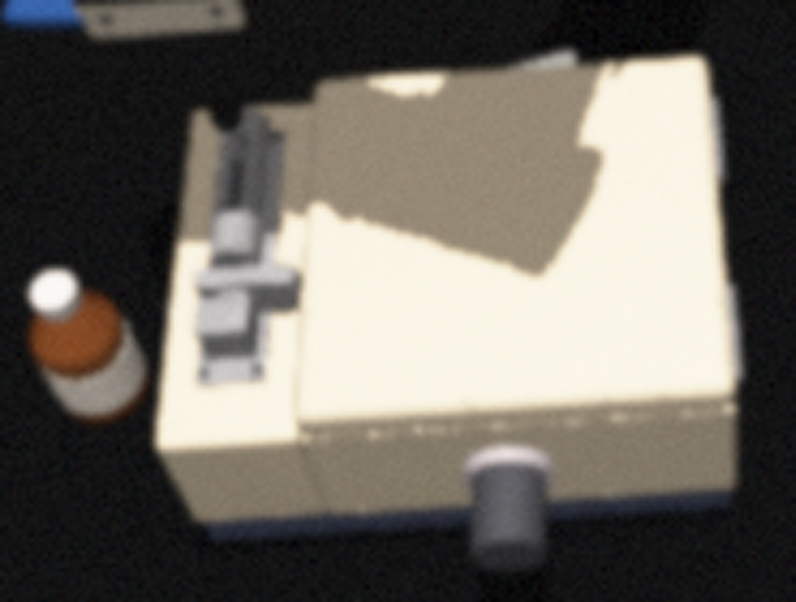

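The lid is shut: fitted slope 0.001 and top at 151 mm. The lug stands between barrel and receiver at crop (250,285), and the knob is still drawn back at chamber x≈-59. I descend behind it and push towards +x.

Call:
move_arm(
  commands=[
    [[3,0,0,0],[2,0,0,0],[0.9,0,0,0],[0,0,-1,0],[0,0,-0.7,0],[0,0,-0.5,0],[0,0,-0.5,0],[0,0,-0.5,0]],
  ],
)

```text
clock: 6.65
tool_pos: [0.5787, -0.1976, 0.1813]
orientation: [94.8, 90.0, -62.2]
force: [-2.6, -1.1, 2.9]
opening: 0.0007
```

Call:
move_arm(
  commands=[
    [[0,0,-0.5,0],[0,0,-0.5,0],[0,0,-0.5,0],[0,0,-0.4,0],[0,0,0,0]],
  ],
)

```text
clock: 7.15
tool_pos: [0.5966, -0.1898, 0.1804]
orientation: [-177.6, 90.0, 25.5]
force: [-0.5, -1.0, 1.1]
opening: 0.0005
```

```bash
python3 -c "
from h import *
T=state()"
```

```text
t 7.15 chTCP [ -56.  -121.2  180.4] F [-0.5 -1.   1.1] open 0.0005 J [  0.2  17.8  -9.5  -0.  -62.6  22.9]
chamber axes in tool: x [ 0.     0.001 -1.   ] y [ 0.    -1.    -0.001] z [-1. -0. -0.]
```

Call:
move_arm(
  commands=[
    [[0,0,-0.3,0],[0,0,-0.2,0],[0,0,-0.1,0],[0,0,-0.1,0],[0,0,0,0]],
  ],
)

```text
clock: 7.65
tool_pos: [0.6023, -0.1874, 0.1804]
orientation: [-46.5, 90.0, 156.5]
force: [-2.8, -1.7, -0.5]
opening: 0.0002
```

```bash
python3 - <<'E'
from h import *
T=state();save('scene','s3')
p=np.load('s3.npz')['p'];cv2.imwrite('pics/c3.png',cv2.resize(p[145:230,170:250],None,fx=7,fy=7,interpolation=cv2.INTER_CUBIC)[:,:,::-1])
E
```

```text
t 7.65 chTCP [ -49.7 -121.2  180.4] F [-2.8 -1.7 -0.5] open 0.0002 J [  0.4  18.3  -8.9  -0.  -62.9  22.6]
chamber axes in tool: x [-0.     0.001 -1.   ] y [ 0.    -1.    -0.001] z [-1. -0.  0.]
```

View pics/c3.png

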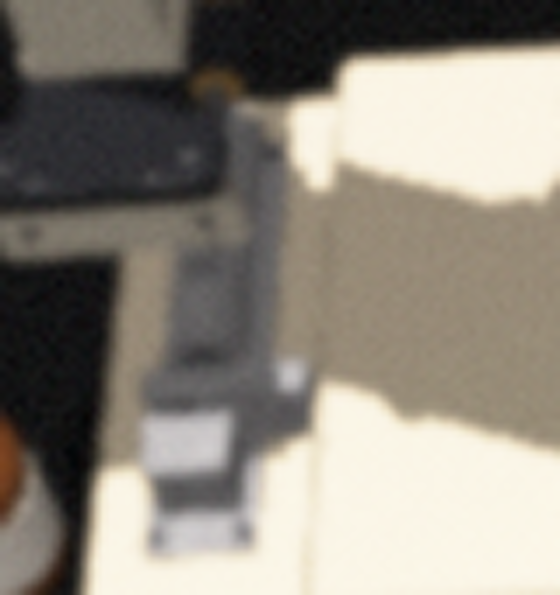

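The knob is hidden behind the gripper here, so I go by force and push slowly until the end stop shows.

Call:
move_arm(
  commands=[
    [[0,0,-0.1,0],[0,0,-0.1,0],[0,0,-0.1,0],[0,0,0,0]],
  ],
)

```text
clock: 8.1
tool_pos: [0.6052, -0.1862, 0.1805]
orientation: [-58.6, 90.0, 144.4]
force: [-2.0, -1.4, -0.2]
opening: 0.0004
```

Call:
move_arm(
  commands=[
    [[0,0,-0.1,0],[0,0,-0.1,0],[0,0,-0.1,0],[0,0,0,0]],
  ],
)

```text
clock: 8.5
tool_pos: [0.6069, -0.1854, 0.1804]
orientation: [-11.1, 89.9, -168.1]
force: [-5.3, -3.1, 1.9]
opening: 0.0002
```

Call:
move_arm(
  commands=[
    [[0,0,-0.1,0],[0,0,-0.1,0],[0,0,0,0]],
  ],
)

```text
clock: 8.8
tool_pos: [0.6072, -0.1853, 0.1804]
orientation: [-10.8, 89.7, -167.8]
force: [-10.5, -5.6, 4.0]
opening: 0.0004
```

Call:
move_arm(
  commands=[
    [[0,0,0.5,0],[0,0,1,0],[0,0,2,0],[-3,0,0,0],[-3,0,0,0],[0,-3,0,0],[0,-3,0,0],[0,-2,0,0]],
  ],
)

```text
clock: 9.6
tool_pos: [0.546, -0.1229, 0.2412]
orientation: [179.8, 89.8, 22.8]
force: [1.5, 0.2, 0.1]
opening: 0.0003
```

```bash
cat > k.py <<'E'
from h import *
import sys
T=state();shift(T,-20,-85,240)
for c,n in(('scene','s'+sys.argv[1]),('side','d'+sys.argv[1])):
    save(c,n);P=cloud(n);X=np.array([[chinv(q) for q in r] for r in P])
    k=X[(abs(X[...,0]+40)<50)&(abs(X[...,1]+135)<45)&(X[...,2]>165)&(X[...,2]<206)];
    if len(k):print(n,'knob',len(k),np.median(k,0),k.min(0),k.max(0))
E
python3 k.py 4
```

```text
t 9.6 chTCP [-76.5 -39.8 241.2] F [1.5 0.2 0.1] open 0.0003 J [  7.3   9.1 -12.9  -0.  -67.9  15.7]
chamber axes in tool: x [ 0.003  0.001 -1.   ] y [-0.    -1.    -0.001] z [-1.     0.    -0.003]
cm in tool -20 -85 240 [ 0.14  4.52 -5.64]
s4 knob 64 [ -15.86902284 -118.99252746  195.25402121] [ -25.01277603 -128.36399713  165.86535526] [  -9.27589508 -111.46443914  203.20895901]
d4 knob 63 [ -19.38721844 -115.9776768   192.84938515] [ -28.26574585 -125.37718706  165.07254463] [ -11.32351687 -110.02729778  204.06580668]
```

The knob moved 40 mm and now sits at x≈-19, so the bolt is home. I approach from the lid side and swing the handle.

Call:
move_arm(
  commands=[
    [[0,2,-2.5,0],[0,2,-2.4,0],[0,0.5,-0.7,0],[3,0,0,0],[2,0,0,0],[1,0,0,0],[0,0.3,0,0],[0,0.3,0,0]],
  ],
)

```text
clock: 10.5
tool_pos: [0.6184, -0.1497, 0.1816]
orientation: [140.1, 89.9, -16.8]
force: [0.6, -0.6, 1.1]
opening: 0.0004
```

```bash
python3 -c "
from h import *
T=state();shift(T,-20,-110,178);shift(T,-20,-141,168)"
```

```text
t 10.5 chTCP [-20.3 -92.8 181.6] F [ 0.6 -0.6  1.1] open 0.0004 J [  4.   18.6  -8.2   0.  -63.1  19.1]
chamber axes in tool: x [ 0.001  0.001 -1.   ] y [-0.001 -1.    -0.001] z [-1.     0.001 -0.001]
cm in tool -20 -110 178 [ 0.36  1.72 -0.02]
cm in tool -20 -141 168 [ 1.36  4.82 -0.02]
```

Call:
move_arm(
  commands=[
    [[0,0.4,0,0],[0.1,0.4,0,0],[0.1,0.4,0,0],[0.1,0.5,0,0],[0.1,0.5,0,0],[0.1,0.5,0,0],[0.1,0.5,0,0],[0.1,0.4,0,0]],
  ],
)

```text
clock: 11.3
tool_pos: [0.6315, -0.1828, 0.173]
orientation: [-38.9, 89.9, 164.1]
force: [-0.6, 2.2, -0.0]
opening: 0.0007
```

Call:
move_arm(
  commands=[
    [[0.2,0.4,0,0],[0.2,0.3,0,0],[0.2,0.3,0,0],[0.1,0.2,0,0],[0,0,0,0]],
  ],
)

```text
clock: 11.8
tool_pos: [0.6362, -0.1929, 0.1666]
orientation: [-79.8, 89.9, 123.2]
force: [-3.6, 7.0, 3.7]
opening: 0.0005
```

```bash
python3 k.py 5
```

```text
t 11.8 chTCP [ -20.7 -139.5  166.6] F [-3.6  7.   3.7] open 0.0005 J [ -0.1  21.9  -5.3  -0.1 -62.8  23.2]
chamber axes in tool: x [-0.     0.001 -1.   ] y [ 0.001 -1.    -0.001] z [-1.    -0.001  0.   ]
cm in tool -20 -85 240 [-7.33 -5.45 -0.08]
s5 knob 5 [ -29.056686   -129.59945377  172.08165587] [ -33.2548636  -129.84031148  170.22380568] [  -9.81435509 -127.73636524  203.74641702]
d5 knob 171 [ -20.27859054 -130.00750892  188.44384443] [ -40.58055578 -147.2367789   167.87445371] [  -2.30357965 -124.51103357  205.91571322]
```

Call:
move_arm(
  commands=[
    [[0,0.1,0,0],[0,0.1,0,0],[0,0.1,0,0],[0,0,0,0]],
  ],
)

```text
clock: 12.3
tool_pos: [0.6366, -0.1939, 0.1664]
orientation: [-81.4, 89.8, 121.7]
force: [-5.9, 12.7, 6.4]
opening: 0.0003
```

Call:
move_arm(
  commands=[
    [[0,-0.5,0,0],[-0.5,-1,0,0],[-3,0,0,0],[-4,0,0,0],[0,-4,0,0],[0,-4,0,0],[0,-3,2,0],[0,0,0,0]],
  ],
)

```text
clock: 13.1
tool_pos: [0.5678, -0.0871, 0.2427]
orientation: [-176.7, 89.9, 26.5]
force: [0.6, -0.5, 1.6]
opening: 0.0005
```

```bash
python3 k.py 6; python3 - <<'E'
from h import *
for n in('s6','d6'):
    P=cloud(n);X=np.array([[chinv(q) for q in r] for r in P])
    L=X[(abs(X[...,0])<100)&(X[...,1]>-60)&(X[...,1]<120)&(X[...,2]<170)&(X[...,2]>135)];print('lid',np.polyfit(L[:,1],L[:,2],1))
p=np.load('s6.npz')['p'];cv2.imwrite('pics/c6.png',cv2.resize(p[135:265,145:270],None,fx=4.6,fy=4.6,interpolation=cv2.INTER_CUBIC)[:,:,::-1])
E
```

```text
t 13.1 chTCP [-42.4 -15.4 242.7] F [ 0.6 -0.5  1.6] open 0.0005 J [ 10.8  10.5 -11.   -0.  -68.5  12.4]
chamber axes in tool: x [ 0.001  0.003 -1.   ] y [ 0.    -1.    -0.003] z [-1.    -0.    -0.001]
cm in tool -20 -85 240 [ 0.27  6.97 -2.22]
s6 knob 53 [ -15.17881669 -157.05937245  174.53524109] [ -24.75781917 -168.32100198  166.3198445 ] [  -9.98489735 -147.19564132  180.90680317]
d6 knob 44 [ -18.68282469 -155.34661128  172.77076694] [ -27.81813506 -168.07196062  165.20634623] [ -11.04798112 -141.42324695  179.77567998]
lid [8.43510174e-04 1.50551382e+02]
lid [6.13923317e-04 1.51855630e+02]
```

View pics/c6.png

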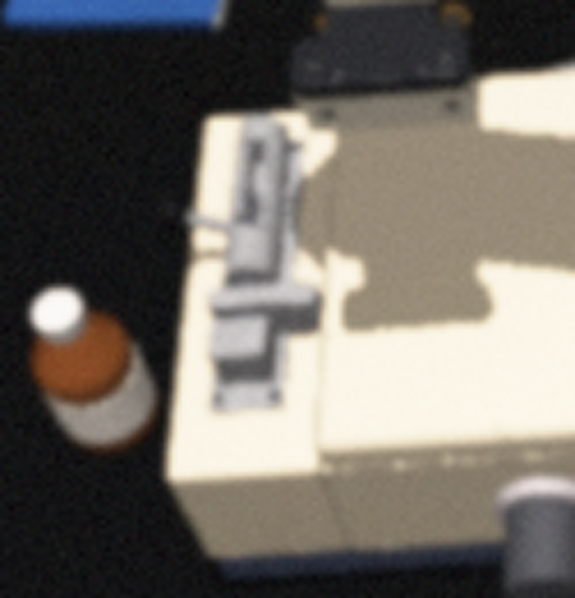

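The handle pin sticks out sideways at crop (205,220) and the gripper is clear. The knob's top is at z≈180 and its outer edge at y≈-168, so its centre is near (-19,-159,170), about 60°. The lid is still flat.

```bash
python3 -c "
from h import *
print(close_job())"
```

```text
the job is handed in; nothing more can be done
None
```

The lid is shut, the bolt is home and the handle is swung over to the end of the short leg. I handed the job in at about 13 s on the robot's clock, and `close_job` gives no verdict.

- **Lid:** I pressed it down at its marked point until it met the stop, where the force rose to 17 N with the fingertips at z = 152 mm. The last depth fit shows it flat, with a slope of about 0.001 rad.
- **Bolt:** I pushed the knob about 40 mm along the slot to its end stop, at about 12 N. Both outside cameras then put it near chamber x = -20 mm.
- **Handle:** I pushed it sideways to its stop, at about 14 N. The last pictures put the ball centre near chamber (-19, -159, 170) mm, which is about 1.03 to 1.05 rad.
- **Clearance:** The gripper ended clear at z = 0.243 m, with the wrist force near zero. The bottle stands unmoved in the last crop. I did not measure the box or the beaker again, but the arm passed well above the beaker and did not go near the box.

No check failed. The two cameras disagreed by about 3.5 mm on the knob's x position, which is consistent with each seeing a different side of the ball. One picture taken during the bolt push had the knob hidden, so I relied on the force there.

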